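# Rock the vial gate over to the orange chute

## Task

Push the empty grey tray along its track, without lifting it, up to the end stop under the chute that holds the orange-capped vials. Then press the red pad of the seesaw gate over the other chute fully down with the fingertips, so that the gate rocks over to its stop and all three orange-capped vials roll down into the tray while the blue-capped ones stay held. Do not touch any vial, disturb nothing else on the bench, and leave the gate rocked over.

Things in the scene. Friction and masses are not known exactly. Their poses are not given: they have to be found in the camera images.
- rack: Vial dispenser fixed to the bench: two white chutes side by side, centre lines at its y = +65 and -65 mm, falling 10 degrees towards its -x. Origin at bench level under the gate's pivot, midway between the chutes; x points uphill (away from the robot), y left, z up. A grey pivot post (40 mm wide, top 120 mm over the bench) stands between the chutes at x = 5 to 21 mm.
- gate (a joint): Seesaw gate: upright 3 mm steel plate across both chutes at rack x = 0, pivot 118 mm over the bench. 0 = level, both chutes shut (starts within 0.04 of it). Positive: left (+y) end up, left chute open, right end down and still shut; negative the other way. Stops at +-0.45 rad; fully open only near a stop. Stiff hinge, stays where left; about 2 N on a pad moves it.
- pad_left (a point): Centre of the top of the red press pad on the gate's left (+y) end, over the left chute: 26 mm (x) by 36 mm (y), 6 mm thick, rack x = -11.5 mm, 68 mm from the pivot, 146 mm over the bench when level. Pressed to the stop it sinks 32 mm and shifts outward 6 mm. Moves with the gate.
- pad_right (a point): The same for the red pad on the gate's right (-y) end, over the right chute.
- chute_orange: The chute that holds the orange-capped vials (left or right, it varies). Origin at bench level on its centre line under the gate; axes as the rack's. 60 mm wide, 10 mm side walls; its floor is 85 mm over the bench at the gate; its open lower lip is at x = -55 mm, 75 mm over the bench (side walls there 86 mm).
- chute_blue: The chute that holds the blue-capped vials, on the other side. Origin and axes likewise.
- tray_mid (a point): Centre, half-way up, of the loose empty grey tray: open box 110 (x) by 96 (y) by 56 mm high, walls and floor 4 mm, 0.25 to 0.5 kg. It stands in the track, rim 64 mm over the bench, within 20 mm of midway between the chutes, and slides along the rack's y with 2 mm play at the rails.
- track (a point): Middle of the floor of the tray's track, in front of and below the chute lips, at rack x = -94 mm, 8 mm over the bench. The track runs along the rack's y; 10 mm high, 10 mm thick rails on both sides and black end stops with inner faces at y = +-114 mm. A tray pushed against an end stop stands centred under that side's chute (within 2 mm).
- tray: The same tray; origin at the centre of its underside.
- orange1: With orange cap and amber glass, a vial lying on its side across its chute, 20 mm diameter, 46 mm long, 25 g; origin at its centre. Number 1 from the gate.
- blue1: With blue cap and white glass, a vial lying on its side across its chute, 20 mm diameter, 46 mm long, 25 g; origin at its centre. Number 1 from the gate.
- orange2: With orange cap and amber glass, a vial lying on its side across its chute, 20 mm diameter, 46 mm long, 25 g; origin at its centre. Number 2 from the gate.
- blue2: With blue cap and white glass, a vial lying on its side across its chute, 20 mm diameter, 46 mm long, 25 g; origin at its centre. Number 2 from the gate.
- orange3: With orange cap and amber glass, a vial lying on its side across its chute, 20 mm diameter, 46 mm long, 25 g; origin at its centre. Number 3 from the gate.
- blue3: With blue cap and white glass, a vial lying on its side across its chute, 20 mm diameter, 46 mm long, 25 g; origin at its centre. Number 3 from the gate.
- beaker: Bystander: small glass beaker, 54 mm wide, 65 mm high, left of the dispenser; origin under its centre.
- jar: Bystander: amber jar, 48 mm wide, 60 mm high, right of the dispenser; origin under its centre.
- media: Bystander: glass media bottle, 68 mm wide, 150 mm high, orange cap; origin under its centre.
- dishes: Bystander: stack of three culture dishes, 92 mm wide, 42 mm high; origin under its centre.
- tipbox: Bystander: blue and white pipette-tip box, 120 x 80 x 62 mm; origin under its centre.
- timer: Bystander: black bench timer, 75 x 60 x 18 mm; origin under its centre.
There are look-alikes about, which are no part of the job. Leave any purple look-alike of the tray alone.

How it is judged:
By the outcome, as a careful person would: the job done as asked, in the order asked, and still so for the second after the job is handed in, with the robot touching nothing.
It also fails if it takes over 40 s, if anything falls off the work surface, if the arm or the gripper's body presses on something with over 40 N, if the wrist force passes 120 N, or if a joint passes its speed limit or range.

## Robot

A 6-joint arm with a two-finger parallel gripper is mounted at the origin on the work surface. World frame = base frame: x ahead of the robot, y to its left, z up, the work surface at z = 0. Lengths are in mm, angles in rad, forces in N, time in s.
With the tool pointing down it reaches from about 350 to 975 mm from the base axis. Payload 7.1 kg.
Tool frame: the origin (TCP) lies on the mounting face of the last link; the fingertips stand 182 mm ahead of it and the grasp point (between the pads) lies 163 mm ahead of it (ctrl.tcp_to_tips is the distance from the TCP to the fingertips, in mm); z points along the fingers, y is the direction in which the jaws open and shut (so a half turn about z gives the same grasp; the last joint's range is limited). The gripper opens to 88 mm and grips with 3 to 60 N. Pads are 20 mm wide; open, the fingers measure 115 mm over their backs; the gripper's body (75 mm by 178 mm) begins 61 mm behind the grasp point.
Start: joints at [1.209, 0.423, 1.63, -0, 1.089, -0.019], TCP at [210.047, 588.631, 404.675] pointing down, gripper open.
Joint ranges: [-3, 3], [-0.9, 2.11], [0.09, 2.58], [-1.31, 4.45], [0.11, 2.69], [-2.54, 2.54]. Speed limits (rad/s): [2.39, 2.39, 3.01, 3.14, 3.14, 3.14].

## Interface

Orientations are given as a rotation vector (axis times angle).
In Python, from workcell import ctrl gives the robot as it stands. The module is installed in compiled form; this text tells all that it offers.
- The arm moves only by the tool send_rows, never from a script. Its argument "commands" is a list of rows, each an object with "translation": the shift along the world's x, y, z normalised to -1 to 1, where 1 is 0.1 m, a list of three; "twist": the turn, a rotation vector about the world's x, y, z normalised to -1 to 1, where 1 is 0.5 rad, a list of three. A call has exactly 10 rows; each row is the pose to reach, as a shift and turn from the pose commanded when the call began; what a row does not reach only later rows make up. A row lasts 1/10 s, in which the tool goes at most 50 mm and 8.59 degrees, less where a joint would pass 70% of its speed; a pose out of reach is approached as far as the arm can. A call with a number of a shift or a turn outside -1 to 1 is refused whole. A call with a gripper value outside its range is refused whole. "grip" is the closure, from -1 (fully open) to 1 (shut), set as the call begins (left out, the last holds). The fingers move at their own pace and stop on an object; the grip force is fixed at half the most. Time passes only in rows, so rows that repeat a pose let the fingers close, or fill a call up. It gives the time, the measured TCP pose, the force and the opening at its end, in the units of the state.
- ctrl.get_obs(): the state, without advancing time (a new reading comes with each control period).
- ctrl.get_image(name): name is "scene" or "top" or "wrist"; returns a dict with "img" (400x640x3 uint8, red, green, blue), "intrinsics" (3x3 intrinsics, pixels), "dist" ([k1, k2, p1, p2, k3] as OpenCV has them; the pictures are not rectified), "cam_to_world" (4x4, takes a point from camera to world coordinates). Camera axes: x right, y down, z forward; pixel columns grow to the right and rows downward; lengths in mm; the calibration is good to about 2 mm. A picture is of the moment at which its call begins. There is no depth.
- ctrl.close_job(): hands the job in, once; it reports no verdict.
The state is a dict: "t": time; "qpos": joint angles; "qvel": joint speeds; "joint_torque": joint torques, N m; "ee_pos": TCP position; "orientation": TCP orientation; "ft_force": force on the tool from outside, world axes, zero at the start; "moment": the same for the moment, N m; "width": finger opening in mm.
Only numpy, scipy, OpenCV 4.12 (cv2) and the standard library are available. Lean on these libraries where they do the work, as an engineer would, in place of code of your own. Each camera call takes 0.05 s, during which the arm holds its last target. There are 200 camera calls.

## Working session

There is one attempt and no reset: what is moved stays moved. The work goes in short steps, Python scripts to look and compute and a tool call to move; the robot and the scene stay as the last step left them, time stands still between calls to the robot, and variables do not carry over. Pictures are saved under pics/ and viewed, about 8 in all and at most 12, crops included, and the job is handed in when it is done.

Besides the shell and the picture viewer there is one more tool, called by a JSON object that holds its "name" and its "arguments", one argument or row to a line. send_rows: Moves the arm, as the interface text tells. Its arguments: {"type":"object","properties":{"commands":{"type":"array","items":{"type":"object","properties":{"translation":{"type":"array","items":{"type":"number"}},"twist":{"type":"array","items":{"type":"number"}}}}},"grip":{"type":"number"}},"required":["commands"]}

```bash
mkdir -p pics
python3 - <<'E'
from workcell import ctrl
import cv2,pickle
o=ctrl.get_obs(); print(o['t'],o['ee_pos'],o['orientation'],o['width'],o['ft_force'])
d={}
for n in ('scene','top'):
    r=ctrl.get_image(n); d[n]=r
    cv2.imwrite(f'pics/{n}0.png',r['img'][:,:,::-1]); print(n,r['intrinsics'],r['dist'],r['cam_to_world'])
pickle.dump(d,open('d0.pkl','wb'))
E
```

```text
0.0 [209.93651793 588.38207183 403.90841521] [-5.35747416e-01 -3.09527577e+00  2.36171698e-03] 87.80381921070995 [-0.10676138  0.13386796  0.78697668]
scene [[465.9230749    0.         318.55443611]
 [  0.         465.9230749  194.9266036 ]
 [  0.           0.           1.        ]] [-0.06503555  0.          0.          0.          0.        ] [[ 2.38896954e-01  8.05147046e-01 -5.42831907e-01  1.22882307e+03]
 [ 9.71044053e-01 -1.98831529e-01  1.32436666e-01 -1.67642786e+02]
 [-1.30110757e-03 -5.58752411e-01 -8.29333498e-01  1.17808067e+03]
 [ 0.00000000e+00  0.00000000e+00  0.00000000e+00  1.00000000e+00]]
top [[461.65963063   0.         321.02567257]
 [  0.         461.65963063 205.13889444]
 [  0.           0.           1.        ]] [-0.07002744  0.          0.          0.          0.        ] [[ 3.07825598e-03 -9.94531513e-01  1.04391543e-01  3.56514910e+02]
 [-9.99981038e-01 -2.50459344e-03  5.62593942e-03 -2.47347221e+01]
 [-5.33371567e-03 -1.04406882e-01 -9.94520364e-01  1.61006839e+03]
 [ 0.00000000e+00  0.00000000e+00  0.00000000e+00  1.00000000e+00]]
```

View pics/top0.png

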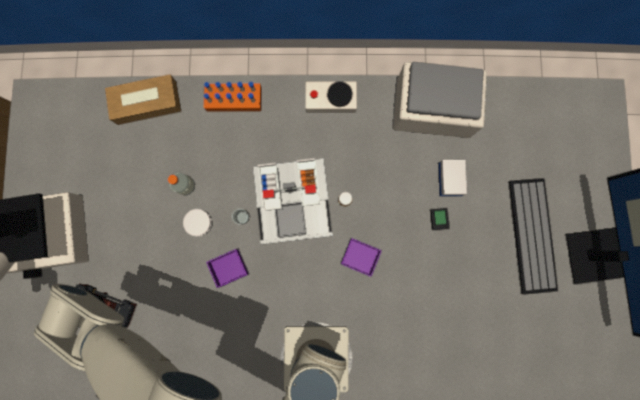

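View pics/scene0.png

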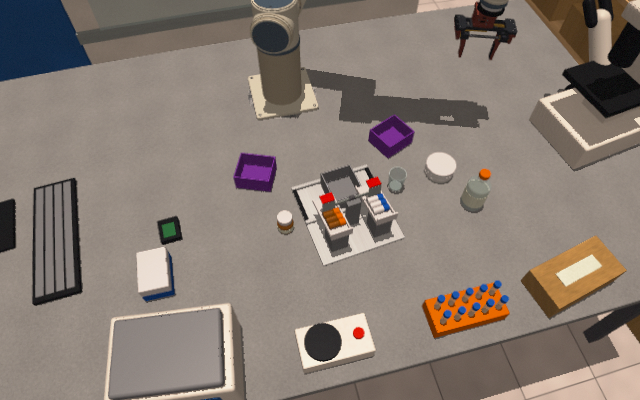

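Top view: the orange vials are in the right (−y) chute at about (309,178) and the blue ones in the left chute at (268,184). Red pads are at (268,194) and (311,189), the tray is at (291,220), and purple look-alikes are nearby. The plan is to push the tray to −y and then press the left pad.

```bash
cat > h.py <<'E'
import numpy as np,cv2
def ray(r,uv):
    p=cv2.undistortPoints(np.array([[uv]],float),r['intrinsics'],r['dist'])[0,0]
    T=r['cam_to_world']; return T[:3,3],T[:3,:3]@np.array([*p,1.])
def plane(r,uv,z):
    c,d=ray(r,uv); return c+d*(z-c[2])/d[2]
def tri(r1,u1,r2,u2):
    c1,d1=ray(r1,u1);c2,d2=ray(r2,u2)
    s=np.linalg.lstsq(np.c_[d1,-d2],c2-c1,rcond=None)[0]
    a,b=c1+s[0]*d1,c2+s[1]*d2; return (a+b)/2,np.linalg.norm(a-b)
def project(r,P):
    T=np.linalg.inv(r['cam_to_world']); v,_=cv2.Rodrigues(T[:3,:3])
    return cv2.projectPoints(np.array(P,float).reshape(-1,3),v,T[:3,3],r['intrinsics'],r['dist'])[0][:,0]
def blobs(mask,amin=20):
    n,l,s,c=cv2.connectedComponentsWithStats(mask.astype('uint8'))
    return [(c[i].round(2),s[i,4]) for i in range(1,n) if s[i,4]>=amin]
E
python3 - <<'E'
import pickle,cv2,numpy as np
from h import *
d=pickle.load(open('d0.pkl','rb'))
for n in d:
    im=d[n]['img'].astype(int); R,G,B=im[...,0],im[...,1],im[...,2]
    for uv,a in blobs((R>150)&(G<60)&(B<60),15): print(n,uv,a,plane(d[n],uv,146).round(1))
t=d['top']['img'][150:250,240:370,::-1]; s=d['scene']['img'][155:270,270:420,::-1]
cv2.imwrite('pics/t1.png',np.vstack([cv2.resize(t,(520*1,400),interpolation=2)]))
a=cv2.resize(t,(520,400),interpolation=2)
cv2.imwrite('pics/t1.png',cv2.resize(t,(780,600),interpolation=2))
E
```

```text
scene [373.23 181.75] 102 [547.  152.2 146. ]
scene [326.77 197.6 ] 103 [566.9  16.3 146. ]
scene [358.03 332.73] 91 [935.7  -5.9 146. ]
top [313.41  93.96] 27 [877.4   9.7 146. ]
top [310.02 188.12] 57 [564.9  19.  146. ]
top [268.  193.4] 52 [547.6 153.5 146. ]
```

View pics/t1.png

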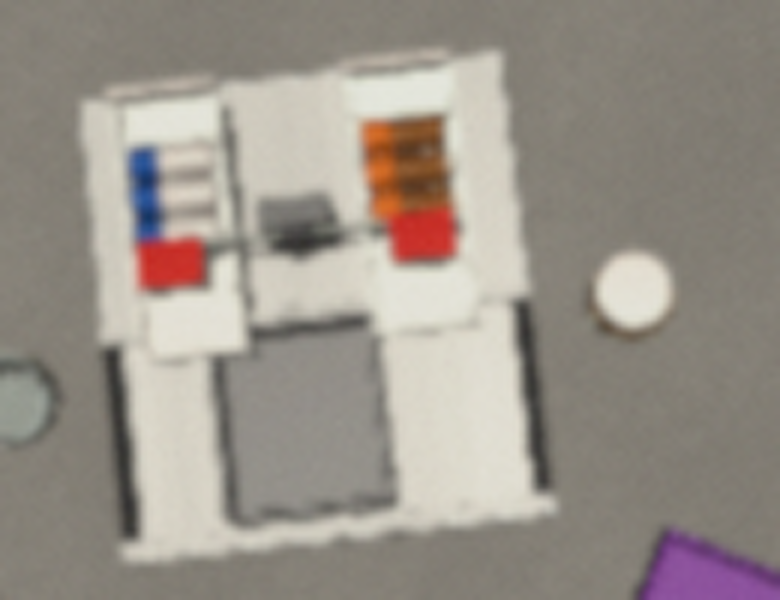

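Zoomed top view: the rack is yawed about +0.14 rad. The tray's front rim corners are at zoom (238,523) and (395,500), and the track is clear on both sides of it.

Run:
```python
import pickle,cv2,numpy as np
from h import *
d=pickle.load(open('d0.pkl','rb'));t,s=d['top'],d['scene']
L,eL=tri(s,(373.23,181.75),t,(268.,193.4));R,eR=tri(s,(326.77,197.6),t,(310.02,188.12))
print(L,eL,R,eR)
v=(L-R)[:2];yaw=np.arctan2(-v[0],v[1]);ex=np.array([np.cos(yaw),np.sin(yaw)]);ey=np.array([-ex[1],ex[0]])
# corners of pads for yaw check; stops/tray
O=(L+R)[:2]/2+11.5*ex; print('yaw',yaw,'O',O)
loc=lambda p:((p[:2]-O)@ex,(p[:2]-O)@ey)
for nm,z,pts in [('rim',64,[(238,523),(395,500),(222,340),(372,322)]),('stop',18,[(130,540),(545,490),(113,345),(525,300)]),('jar',60,[(634,290)])]:
    for p in pts: print(nm,np.round(loc(plane(t,(240+(p[0]+.5)/6-.5,150+(p[1]+.5)/6-.5),z)),1))
np.savez('rack.npz',O=O,yaw=yaw)
W=lambda x,y:(O+x*ex+y*ey).round(1)
print(W(-94,85),W(-94,0),W(-94,-10),W(-11.5,70))
```

```text
[547.33556939 152.73592011 146.42263817] 1.4054101525734646 [565.10938844  17.96443729 143.02227737] 2.2007976465371204
yaw 0.13112445070694131 O [567.62375717  86.85379247]
rim [-149.5   56.7]
rim [-147.9  -31.8]
rim [-46.4  53.5]
rim [-47.1 -31.4]
stop [-149.   123.7]
stop [-151.  -116.5]
stop [-35.9 120.6]
stop [ -40.5 -119.3]
jar [ -47.6 -180. ]
[463.3 158.8] [474.4  74.6] [475.7  64.6] [547.1 154.7]
```

{"name": "send_rows", "arguments": {
  "commands": [
    {"translation": [0.06,-0.1,0],"twist": [0,0,0.1]},
    {"translation": [0.12,-0.2,0],"twist": [0,0,0.2]},
    {"translation": [0.18,-0.3,0],"twist": [0,0,0.3]},
    {"translation": [0.24,-0.4,0],"twist": [0,0,0.4]},
    {"translation": [0.3,-0.5,0],"twist": [0,0,0.5]},
    {"translation": [0.36,-0.6,0],"twist": [0,0,0.6]},
    {"translation": [0.42,-0.7,0],"twist": [0,0,0.7]},
    {"translation": [0.48,-0.8,0],"twist": [0,0,0.8]},
    {"translation": [0.54,-0.9,0],"twist": [0,0,0.9]},
    {"translation": [0.6,-1,0],"twist": [0,0,0.95]}
  ],
  "grip": 1
}}

```text
t: 1.1
ee_pos: [270.2, 488.1, 404.3]
orientation: [0.21, -3.134, 0.001]
ft_force: [-0.0, -0.5, 0.2]
width: 11.4
```

{"name": "send_rows", "arguments": {
  "commands": [
    {"translation": [0.06,-0.1,0],"twist": [0,0,0]},
    {"translation": [0.12,-0.2,0],"twist": [0,0,0]},
    {"translation": [0.18,-0.3,0],"twist": [0,0,0]},
    {"translation": [0.24,-0.4,0],"twist": [0,0,0]},
    {"translation": [0.3,-0.5,0],"twist": [0,0,0]},
    {"translation": [0.36,-0.6,0],"twist": [0,0,0]},
    {"translation": [0.42,-0.7,0],"twist": [0,0,0]},
    {"translation": [0.48,-0.8,0],"twist": [0,0,0]},
    {"translation": [0.54,-0.9,0],"twist": [0,0,0]},
    {"translation": [0.6,-1,0],"twist": [0,0,0]}
  ]
}}

```text
t: 2.1
ee_pos: [330.5, 387.8, 404.7]
orientation: [0.207, -3.135, -0.0]
ft_force: [-0.4, -0.5, -0.2]
width: 0.7
```

{"name": "send_rows", "arguments": {
  "commands": [
    {"translation": [0.06,-0.1,0],"twist": [0,0,0]},
    {"translation": [0.12,-0.2,0],"twist": [0,0,0]},
    {"translation": [0.18,-0.3,0],"twist": [0,0,0]},
    {"translation": [0.24,-0.4,0],"twist": [0,0,0]},
    {"translation": [0.3,-0.5,0],"twist": [0,0,0]},
    {"translation": [0.36,-0.6,0],"twist": [0,0,0]},
    {"translation": [0.42,-0.7,0],"twist": [0,0,0]},
    {"translation": [0.48,-0.8,0],"twist": [0,0,0]},
    {"translation": [0.54,-0.9,0],"twist": [0,0,0]},
    {"translation": [0.6,-1,0],"twist": [0,0,0]}
  ]
}}

```text
t: 3.1
ee_pos: [390.5, 287.8, 404.7]
orientation: [-0.208, 3.135, 0.0]
ft_force: [-0.1, 0.4, -0.8]
width: 0.5
```

{"name": "send_rows", "arguments": {
  "commands": [
    {"translation": [0.06,-0.1,0],"twist": [0,0,0]},
    {"translation": [0.12,-0.2,0],"twist": [0,0,0]},
    {"translation": [0.18,-0.3,0],"twist": [0,0,0]},
    {"translation": [0.24,-0.4,0],"twist": [0,0,0]},
    {"translation": [0.3,-0.5,0],"twist": [0,0,0]},
    {"translation": [0.36,-0.6,0],"twist": [0,0,0]},
    {"translation": [0.42,-0.7,0],"twist": [0,0,0]},
    {"translation": [0.48,-0.8,0],"twist": [0,0,0]},
    {"translation": [0.54,-0.9,0],"twist": [0,0,0]},
    {"translation": [0.6,-1,0],"twist": [0,0,0]}
  ]
}}

```text
t: 4.1
ee_pos: [450.5, 187.8, 404.7]
orientation: [-0.207, 3.135, 0.0]
ft_force: [0.2, 0.0, -0.3]
width: 0.6
```

{"name": "send_rows", "arguments": {
  "commands": [
    {"translation": [0.03,-0.06,-0.1],"twist": [0,0,0]},
    {"translation": [0.06,-0.12,-0.2],"twist": [0,0,0]},
    {"translation": [0.09,-0.18,-0.3],"twist": [0,0,0]},
    {"translation": [0.12,-0.25,-0.4],"twist": [0,0,0]},
    {"translation": [0.12,-0.25,-0.5],"twist": [0,0,0]},
    {"translation": [0.12,-0.25,-0.6],"twist": [0,0,0]},
    {"translation": [0.12,-0.25,-0.7],"twist": [0,0,0]},
    {"translation": [0.12,-0.25,-0.8],"twist": [0,0,0]},
    {"translation": [0.12,-0.25,-0.9],"twist": [0,0,0]},
    {"translation": [0.12,-0.25,-1],"twist": [0,0,0]}
  ]
}}

```text
t: 5.1
ee_pos: [462.0, 163.8, 303.9]
orientation: [-0.208, 3.135, 0.0]
ft_force: [0.0, 0.0, 0.4]
width: 0.5
```

Run:
```python
from workcell import ctrl
import cv2,numpy as np
from h import *
w=ctrl.get_image('wrist'); im=w['img'][:,:,::-1].copy()
k=np.load('rack.npz');O,y=k['O'],float(k['yaw']);ex=np.array([np.cos(y),np.sin(y)]);ey=np.array([-ex[1],ex[0]])
for x,yy,z in [(-149,58,64),(-39,58,64),(-149,114,18),(-39,114,18)]:
    p=O+x*ex+yy*ey; u=project(w,[*p,z])[0]; print(x,yy,z,u.round()); cv2.circle(im,tuple(int(v) for v in u),4,(0,255,0),1)
cv2.imwrite('pics/w1.png',im)
```

```text
-149 58 64 [276. 139.]
-39 58 64 [281. 275.]
-149 114 18 [348. 136.]
-39 114 18 [345. 251.]
```

View pics/w1.png

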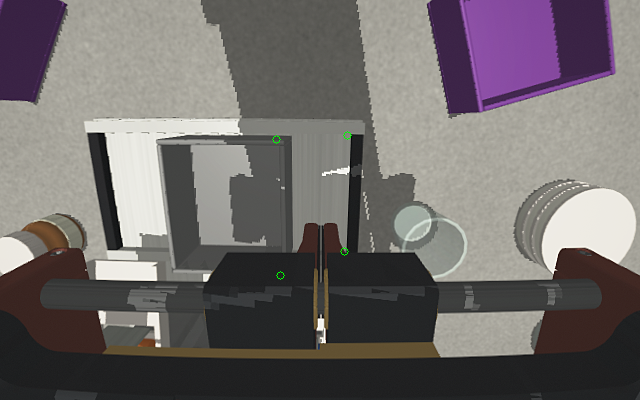

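Run:
```python
from workcell import ctrl
import cv2,numpy as np
from h import *
w=ctrl.get_image('wrist')
k=np.load('rack.npz');O,y=k['O'],float(k['yaw']);ex=np.array([np.cos(y),np.sin(y)]);ey=np.array([-ex[1],ex[0]])
print(w['img'][200,260:360].mean(1).round().astype(int))
for u,z in [((282,137),64),((292,137),64),((292,137),8),((158,140),64),((350,136),18),((90,134),18)]:
    p=plane(w,u,z)[:2]-O; print(u,z,(p@ex).round(1),(p@ey).round(1))
p=ctrl.get_obs()['ee_pos'][:2]-O;print(p@ex,p@ey)
```

```text
[ 84  84  84  85  85  84  85  85  85  85  85  85  84  85  85  84  86  85
  85  86  77  81  85  87  83  68  66  67  68  66  66  63 103 134 132 134
 135 133 132 135 135 130 129 131 131 132 131 131 131 130 132 129 127 129
 132 133 129 130 128 124 126 131 134 132 130 130 132 132 132 129 128 129
 131 133 133 133 135 137 134 133 135 133 132 131 129 131 132 133 143   6
  27  31  28  30  31  29  30  30  29  26]
(282, 137) 64 -151.8 62.3
(292, 137) 64 -151.8 69.5
(292, 137) 8 -148.4 64.3
(158, 140) 64 -150.1 -29.3
(350, 136) 18 -149.9 115.8
(90, 134) 18 -153.0 -117.1
-95.10769542484861 89.9375792038875
```

Wrist view: the tray's left face (image x about 285–292) is about 10 mm clear of the fingers. The inner stop face at x≈349 is clear too. Descending.

{"name": "send_rows", "arguments": {
  "commands": [
    {"translation": [0,0,-0.1],"twist": [0,0,0]},
    {"translation": [0,0,-0.2],"twist": [0,0,0]},
    {"translation": [0,0,-0.3],"twist": [0,0,0]},
    {"translation": [0,0,-0.4],"twist": [0,0,0]},
    {"translation": [0,0,-0.5],"twist": [0,0,0]},
    {"translation": [0,0,-0.6],"twist": [0,0,0]},
    {"translation": [0,0,-0.7],"twist": [0,0,0]},
    {"translation": [0,0,-0.8],"twist": [0,0,0]},
    {"translation": [0,0,-0.88],"twist": [0,0,0]},
    {"translation": [0,0,-0.92],"twist": [0,0,0]}
  ]
}}

```text
t: 6.2
ee_pos: [461.9, 163.6, 211.7]
orientation: [0.208, -3.134, 0.0]
ft_force: [0.5, 0.3, 0.6]
width: 0.3
```

{"name": "send_rows", "arguments": {
  "commands": [
    {"translation": [0.008,-0.06,0],"twist": [0,0,0]},
    {"translation": [0.016,-0.12,0],"twist": [0,0,0]},
    {"translation": [0.024,-0.18,0],"twist": [0,0,0]},
    {"translation": [0.032,-0.24,0],"twist": [0,0,0]},
    {"translation": [0.04,-0.3,0],"twist": [0,0,0]},
    {"translation": [0.048,-0.36,0],"twist": [0,0,0]},
    {"translation": [0.056,-0.42,0],"twist": [0,0,0]},
    {"translation": [0.064,-0.48,0],"twist": [0,0,0]},
    {"translation": [0.072,-0.54,0],"twist": [0,0,0]},
    {"translation": [0.08,-0.6,0],"twist": [0,0,0]}
  ]
}}

```text
t: 7.2
ee_pos: [470.3, 103.3, 212.9]
orientation: [-0.207, 3.134, 0.0]
ft_force: [-0.1, 4.5, 4.7]
width: 0.4
```

{"name": "send_rows", "arguments": {
  "commands": [
    {"translation": [0.004,-0.03,0],"twist": [0,0,0]},
    {"translation": [0.008,-0.06,0],"twist": [0,0,0]},
    {"translation": [0.012,-0.09,0],"twist": [0,0,0]},
    {"translation": [0.016,-0.12,0],"twist": [0,0,0]},
    {"translation": [0.02,-0.15,0],"twist": [0,0,0]},
    {"translation": [0.024,-0.18,0],"twist": [0,0,0]},
    {"translation": [0.028,-0.21,0],"twist": [0,0,0]},
    {"translation": [0.032,-0.24,0],"twist": [0,0,0]},
    {"translation": [0.036,-0.27,0],"twist": [0,0,0]},
    {"translation": [0.04,-0.28,0],"twist": [0,0,0]}
  ]
}}

```text
t: 8.2
ee_pos: [473.9, 75.4, 212.6]
orientation: [0.207, -3.134, 0.0]
ft_force: [-1.6, 5.7, 5.4]
width: 0.3
```

{"name": "send_rows", "arguments": {
  "commands": [
    {"translation": [0.001,-0.01,0],"twist": [0,0,0]},
    {"translation": [0.002,-0.02,0],"twist": [0,0,0]},
    {"translation": [0.004,-0.03,0],"twist": [0,0,0]},
    {"translation": [0.005,-0.035,0],"twist": [0,0,0]},
    {"translation": [0.005,-0.04,0],"twist": [0,0,0]},
    {"translation": [0.006,-0.045,0],"twist": [0,0,0]},
    {"translation": [0.006,-0.05,0],"twist": [0,0,0]},
    {"translation": [0.007,-0.055,0],"twist": [0,0,0]},
    {"translation": [0.008,-0.06,0],"twist": [0,0,0]},
    {"translation": [0.008,-0.06,0],"twist": [0,0,0]}
  ]
}}

```text
t: 9.2
ee_pos: [475.2, 69.7, 212.7]
orientation: [-0.207, 3.134, 0.0]
ft_force: [0.7, 5.8, 2.3]
width: 0.4
```

{"name": "send_rows", "arguments": {
  "commands": [
    {"translation": [0.001,-0.005,0],"twist": [0,0,0]},
    {"translation": [0.001,-0.01,0],"twist": [0,0,0]},
    {"translation": [0.002,-0.015,0],"twist": [0,0,0]},
    {"translation": [0.002,-0.02,0],"twist": [0,0,0]},
    {"translation": [0.003,-0.025,0],"twist": [0,0,0]},
    {"translation": [0.004,-0.03,0],"twist": [0,0,0]},
    {"translation": [0.004,-0.03,0],"twist": [0,0,0]},
    {"translation": [0.004,-0.03,0],"twist": [0,0,0]},
    {"translation": [0.004,-0.03,0],"twist": [0,0,0]},
    {"translation": [0.004,-0.03,0],"twist": [0,0,0]}
  ]
}}

```text
t: 10.2
ee_pos: [475.9, 68.4, 213.4]
orientation: [-0.206, 3.132, 0.004]
ft_force: [-1.8, 23.5, 9.4]
width: 0.8
```

{"name": "send_rows", "arguments": {
  "commands": [
    {"translation": [-0.01,0.07,0],"twist": [0,0,0]},
    {"translation": [-0.02,0.15,0],"twist": [0,0,0]},
    {"translation": [-0.02,0.15,0.1],"twist": [0,0,0]},
    {"translation": [-0.02,0.15,0.25],"twist": [0,0,0]},
    {"translation": [-0.02,0.15,0.4],"twist": [0,0,0]},
    {"translation": [-0.02,0.15,0.55],"twist": [0,0,0]},
    {"translation": [-0.02,0.15,0.7],"twist": [0,0,0]},
    {"translation": [-0.02,0.15,0.8],"twist": [0,0,0]},
    {"translation": [-0.02,0.15,0.9],"twist": [0,0,0]},
    {"translation": [-0.02,0.15,1],"twist": [0,0,0]}
  ]
}}

```text
t: 11.2
ee_pos: [473.1, 81.5, 313.3]
orientation: [0.207, -3.134, 0.0]
ft_force: [0.3, 0.3, -0.1]
width: 0.7
```

{"name": "send_rows", "arguments": {
  "commands": [
    {"translation": [0,0,0.15],"twist": [0,0,0]},
    {"translation": [0,0,0.3],"twist": [0,0,0]},
    {"translation": [0,0,0.45],"twist": [0,0,0]},
    {"translation": [0,0,0.6],"twist": [0,0,0]},
    {"translation": [0,0,0.7],"twist": [0,0,0]},
    {"translation": [0,0.14,0.7],"twist": [0,0,0]},
    {"translation": [0,0.28,0.7],"twist": [0,0,0]},
    {"translation": [0,0.42,0.7],"twist": [0,0,0]},
    {"translation": [0,0.56,0.7],"twist": [0,0,0]},
    {"translation": [0,0.7,0.7],"twist": [0,0,0]}
  ]
}}

```text
t: 12.2
ee_pos: [473.0, 153.2, 382.1]
orientation: [0.209, -3.134, 0.0]
ft_force: [-0.5, -0.1, 0.3]
width: 0.2
```

Run:
```python
from workcell import ctrl
import cv2,numpy as np,pickle
from h import *
r={n:ctrl.get_image(n) for n in('top','scene','wrist')}
pickle.dump(r,open('d1.pkl','wb'))
s=cv2.resize(r['scene']['img'][150:270,270:430,::-1],(640,480),interpolation=2)
cv2.imwrite('pics/s2.png',s);cv2.imwrite('pics/w2.png',r['wrist']['img'][:,:,::-1])
```

```text
(no output)
```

View pics/w2.png

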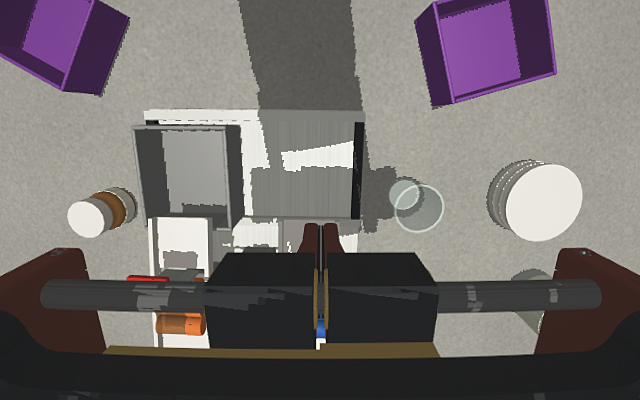

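Wrist view: the tray now hides the right-hand stop, with its left base edge at about (245,125) and its rim left edge at about (240,126). The beaker, dishes and jar are undisturbed. Checking the numbers.

Run:
```python
import pickle
from h import *
r=pickle.load(open('d1.pkl','rb'));w=r['wrist']
k=np.load('rack.npz');O,y=k['O'],float(k['yaw']);ex=np.array([np.cos(y),np.sin(y)]);ey=np.array([-ex[1],ex[0]])
g=w['img'][150].mean(1).round().astype(int);print(g[125:165],g[215:265])
for u,z in [((240,126),64),((245,126),8),((132,127),64),((136,127),64)]:
    p=plane(w,u,z)[:2]-O; print(u,z,(p@ex).round(1),(p@ey).round(1))
im=r['scene']['img'].astype(int)
for uv,a in blobs((im[...,0]>150)&(im[...,1]<60)&(im[...,2]<60),15): print(uv,a,plane(r['scene'],uv,146).round(1))
```

```text
[164 161 162 164 163 159 158 160 143 145 180 139  69  59  63  64  63  65
  65  64  64  64  64  64  64  63  65  64  65  65  64  65  65  64  64  64
  63  68  71 133] [162 162 162 162 162 163 165 154 136 163 158  89  62  62  65  64  65  65
  65  64  65  64  65  64  60  60 204 235 230 231 233 234 230 231 232 232
 231 231 231 229 230 232 231 229 229 230 232 233 233 234]
(240, 126) 64 -146.7 -0.2
(245, 126) 8 -145.1 -9.1
(132, 127) 64 -146.5 -109.2
(136, 127) 64 -146.5 -105.0
[374.01 182.75] 72 [550.7 153.2 146. ]
[326.73 197.5 ] 106 [566.5  16.3 146. ]
[358.03 332.73] 91 [935.7  -5.9 146. ]
```

{"name": "send_rows", "arguments": {
  "commands": [
    {"translation": [0.08,0,0],"twist": [0,0,0]},
    {"translation": [0.16,0,0],"twist": [0,0,0]},
    {"translation": [0.24,0,0],"twist": [0,0,0]},
    {"translation": [0.32,0,0],"twist": [0,0,0]},
    {"translation": [0.4,0,0],"twist": [0,0,0]},
    {"translation": [0.48,0,0],"twist": [0,0,0]},
    {"translation": [0.56,0.01,0],"twist": [0,0,0]},
    {"translation": [0.64,0.01,-0.05],"twist": [0,0,0]},
    {"translation": [0.74,0.01,-0.15],"twist": [0,0,0]},
    {"translation": [0.74,0.01,-0.25],"twist": [0,0,0]}
  ]
}}

```text
t: 13.35
ee_pos: [548.4, 152.7, 356.8]
orientation: [-0.207, 3.134, 0.0]
ft_force: [0.3, 0.0, -0.3]
width: 0.8
```

Run:
```python
from workcell import ctrl
import cv2,numpy as np
r=ctrl.get_image('scene');t=ctrl.get_image('wrist')
s=cv2.resize(r['img'][130:260,280:430,::-1],(600,520),interpolation=2)
cv2.imwrite('pics/s3.png',s)
```

```text
(no output)
```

View pics/s3.png

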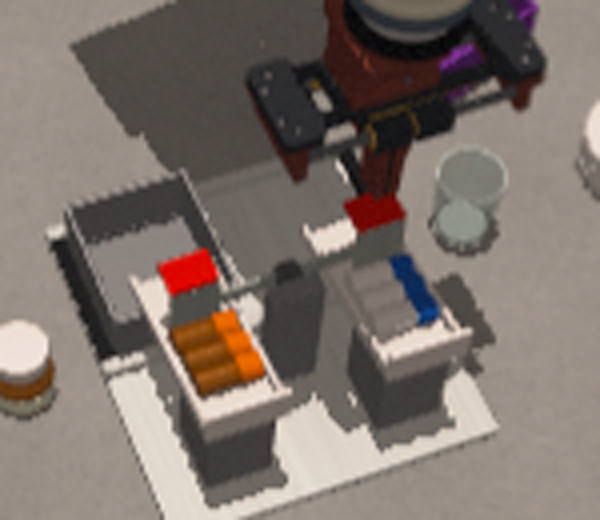

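Run:
```python
import pickle
from h import *
r=pickle.load(open('d1.pkl','rb'));w=r['wrist']
k=np.load('rack.npz');O,y=k['O'],float(k['yaw']);ex=np.array([np.cos(y),np.sin(y)]);ey=np.array([-ex[1],ex[0]])
for u,z in [((226,150),64),((240.5,150),8),((133,150),64),((355,150),18)]:
    p=plane(w,u,z)[:2]-O; print(u,z,(p@ex).round(1),(p@ey).round(1))
s=r['scene']
for n,P in {'tray right base if at stop':(-94,-114,18),'stop top outer':(-94,-124,18),'rim right':(-94,-114,64),'rim left':(-94,-18,64)}.items():
    print(n,project(s,[*(O+P[0]*ex+P[1]*ey),P[2]])[0].round(1))
u=s['img'].astype(int); row=205
a=project(s,[*(O-94*ex-130*ey),18])[0];b=project(s,[*(O-94*ex-90*ey),64])[0];print(a,b)
cv2.imwrite('pics/s4.png',cv2.resize(s['img'][170:235,275:345,::-1],(700,650)[:1]+(600,),interpolation=cv2.INTER_CUBIC))
```

```text
(226, 150) 64 -123.3 -15.7
(240.5, 150) 8 -117.3 -16.0
(133, 150) 64 -123.7 -111.4
(355, 150) 18 -118.7 118.2
tray right base if at stop [301.8 204.1]
stop top outer [298.6 205.1]
rim right [301.3 195.4]
rim left [332.1 185.5]
[296.70249544 205.7338098 ] [309.07520564 192.90571577]
```

View pics/s4.png

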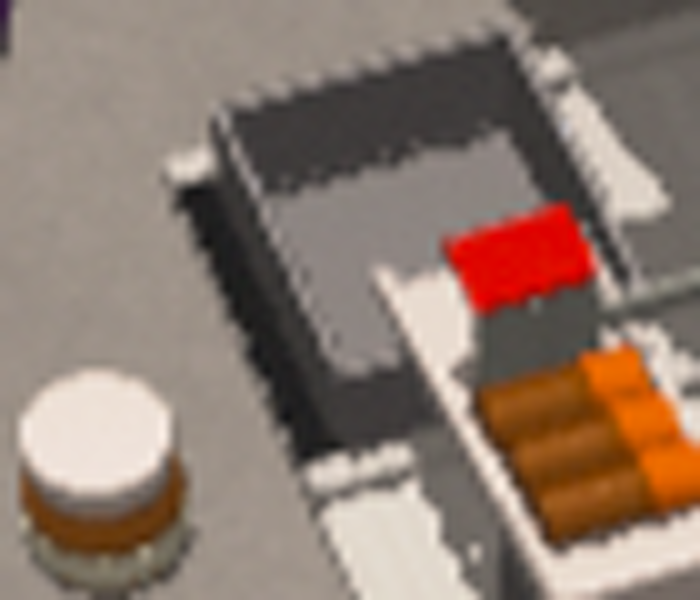

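The tray sits flush against the right-hand stop, with no gap. Pressing the left pad now.

{"name": "send_rows", "arguments": {
  "commands": [
    {"translation": [0,0.01,-0.06],"twist": [0,0,0]},
    {"translation": [-0.01,0.02,-0.12],"twist": [0,0,0]},
    {"translation": [-0.01,0.03,-0.18],"twist": [0,0,0]},
    {"translation": [-0.01,0.03,-0.24],"twist": [0,0,0]},
    {"translation": [-0.01,0.03,-0.27],"twist": [0,0,0]},
    {"translation": [-0.01,0.03,-0.3],"twist": [0,0,0]},
    {"translation": [-0.01,0.03,-0.33],"twist": [0,0,0]},
    {"translation": [-0.01,0.03,-0.36],"twist": [0,0,0]},
    {"translation": [-0.01,0.03,-0.39],"twist": [0,0,0]},
    {"translation": [-0.01,0.03,-0.42],"twist": [0,0,0]}
  ]
}}

```text
t: 14.45
ee_pos: [546.4, 155.8, 315.7]
orientation: [-0.207, 3.134, 0.0]
ft_force: [0.6, 2.2, 2.6]
width: 0.8
```

{"name": "send_rows", "arguments": {
  "commands": [
    {"translation": [0,0.002,-0.01],"twist": [0,0,0]},
    {"translation": [0,0.004,-0.02],"twist": [0,0,0]},
    {"translation": [0,0.006,-0.03],"twist": [0,0,0]},
    {"translation": [0,0.008,-0.04],"twist": [0,0,0]},
    {"translation": [0,0.01,-0.05],"twist": [0,0,0]},
    {"translation": [0,0.012,-0.06],"twist": [0,0,0]},
    {"translation": [0,0.014,-0.07],"twist": [0,0,0]},
    {"translation": [0,0.016,-0.08],"twist": [0,0,0]},
    {"translation": [0,0.018,-0.09],"twist": [0,0,0]},
    {"translation": [0,0.02,-0.1],"twist": [0,0,0]}
  ]
}}

```text
t: 15.45
ee_pos: [546.2, 157.5, 305.5]
orientation: [0.208, -3.134, 0.001]
ft_force: [0.6, 0.5, 2.2]
width: 0.3
```

Pressing on to the stop, in 1 mm rows.

{"name": "send_rows", "arguments": {
  "commands": [
    {"translation": [0,0,-0.01],"twist": [0,0,0]},
    {"translation": [0,0,-0.015],"twist": [0,0,0]},
    {"translation": [0,0,-0.02],"twist": [0,0,0]},
    {"translation": [0,0,-0.025],"twist": [0,0,0]},
    {"translation": [0,0,-0.03],"twist": [0,0,0]},
    {"translation": [0,0,-0.035],"twist": [0,0,0]},
    {"translation": [0,0,-0.04],"twist": [0,0,0]},
    {"translation": [0,0,-0.045],"twist": [0,0,0]},
    {"translation": [0,0,-0.05],"twist": [0,0,0]},
    {"translation": [0,0,-0.05],"twist": [0,0,0]}
  ]
}}

```text
t: 16.45
ee_pos: [546.2, 157.6, 300.5]
orientation: [0.207, -3.134, -0.0]
ft_force: [-0.2, -0.6, 0.9]
width: 0.5
```

{"name": "send_rows", "arguments": {
  "commands": [
    {"translation": [0,0,-0.005],"twist": [0,0,0]},
    {"translation": [0,0,-0.01],"twist": [0,0,0]},
    {"translation": [0,0,-0.015],"twist": [0,0,0]},
    {"translation": [0,0,-0.02],"twist": [0,0,0]},
    {"translation": [0,0,-0.025],"twist": [0,0,0]},
    {"translation": [0,0,-0.03],"twist": [0,0,0]},
    {"translation": [0,0,-0.035],"twist": [0,0,0]},
    {"translation": [0,0,-0.04],"twist": [0,0,0]},
    {"translation": [0,0,-0.04],"twist": [0,0,0]},
    {"translation": [0,0,-0.04],"twist": [0,0,0]}
  ]
}}

```text
t: 17.45
ee_pos: [546.3, 157.6, 299.2]
orientation: [-0.207, 3.134, 0.0]
ft_force: [-8.4, -1.4, 26.6]
width: 0.4
```

Run:
```python
from workcell import ctrl
import cv2,numpy as np
r=ctrl.get_image('scene');print(ctrl.get_obs()['ft_force'])
s=cv2.resize(r['img'][130:260,280:430,::-1],(600,520),interpolation=2)
cv2.imwrite('pics/s5.png',s)
```

```text
[-9.02858355 -1.90727936 26.47259637]
```

View pics/s5.png

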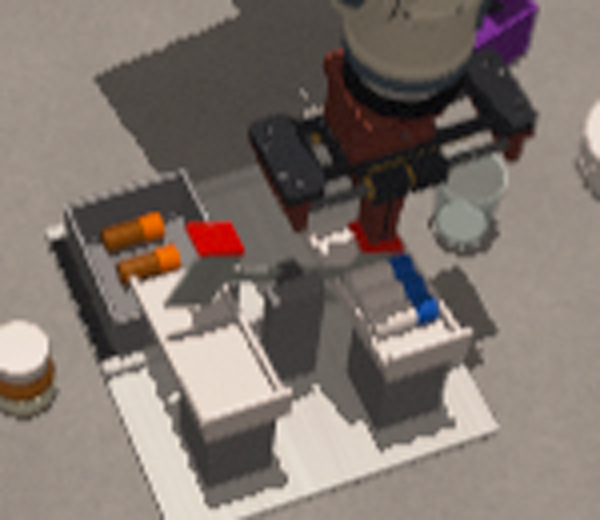

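The gate is at its stop (26 N), two orange vials are visible in the tray and the blue ones are held. Lifting off, then checking for the third.

{"name": "send_rows", "arguments": {
  "commands": [
    {"translation": [0,0,0.05],"twist": [0,0,0]},
    {"translation": [0,0,0.12],"twist": [0,0,0]},
    {"translation": [0,0,0.2],"twist": [0,0,0]},
    {"translation": [0,0,0.3],"twist": [0,0,0]},
    {"translation": [0,0,0.4],"twist": [0,0,0]},
    {"translation": [0,0,0.5],"twist": [0,0,0]},
    {"translation": [0,0,0.6],"twist": [0,0,0]},
    {"translation": [0,0,0.7],"twist": [0,0,0]},
    {"translation": [0,0,0.85],"twist": [0,0,0]},
    {"translation": [0,0,1],"twist": [0,0,0]}
  ]
}}

```text
t: 18.5
ee_pos: [546.1, 157.6, 397.6]
orientation: [0.207, -3.134, 0.0]
ft_force: [-0.0, -0.5, 0.6]
width: 0.4
```

{"name": "send_rows", "arguments": {
  "commands": [
    {"translation": [-0.1,0.1,0.1],"twist": [0,0,0]},
    {"translation": [-0.2,0.2,0.1],"twist": [0,0,0]},
    {"translation": [-0.3,0.3,0.1],"twist": [0,0,0]},
    {"translation": [-0.4,0.4,0.1],"twist": [0,0,0]},
    {"translation": [-0.5,0.5,0.1],"twist": [0,0,0]},
    {"translation": [-0.6,0.6,0.1],"twist": [0,0,0]},
    {"translation": [-0.7,0.7,0.1],"twist": [0,0,0]},
    {"translation": [-0.8,0.8,0.1],"twist": [0,0,0]},
    {"translation": [-0.9,0.9,0.1],"twist": [0,0,0]},
    {"translation": [-1,1,0.1],"twist": [0,0,0]}
  ]
}}

```text
t: 19.5
ee_pos: [445.4, 258.5, 406.7]
orientation: [-0.207, 3.135, 0.0]
ft_force: [-0.3, 0.1, 0.4]
width: 0.6
```

Run:
```python
from workcell import ctrl
import cv2,numpy as np
from h import *
r={n:ctrl.get_image(n) for n in('top','scene')}
for n in r:
    im=r[n]['img'].astype(int)
    for uv,a in blobs((im[...,0]>150)&(im[...,1]<60)&(im[...,2]<60),15): print(n,uv,a)
a=cv2.resize(r['top']['img'][150:250,240:340,::-1],(400,400),interpolation=2)
b=cv2.resize(r['scene']['img'][160:260,290:390,::-1],(400,400),interpolation=2)
cv2.imwrite('pics/e.png',np.hstack([a,b])); print(ctrl.get_obs()['t'])
```

```text
top [313.42  93.85] 26
top [303.93 188.22] 55
top [267.56 194.67] 45
scene [373.59 188.79] 71
scene [333.01 189.18] 83
scene [358.02 332.84] 91
19.6
```

View pics/e.png

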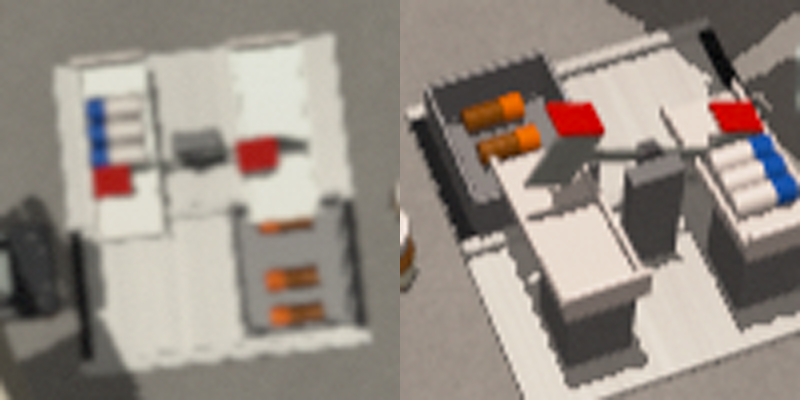

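All three orange vials are in the tray (top crop (285,227), (290,278), (295,315)). The three blue ones are held and the gate is still rocked over. Handing in.

```bash
python3 -c "
from workcell import ctrl
o=ctrl.get_obs();print(o['t'],abs(o['qvel']).max(),o['ft_force']);print(ctrl.close_job())"
```

```text
19.6 0.031170899412556522 [ 0.72541576 -0.4531609   0.68967986]
the job is handed in; nothing more can be done
None
```

The job is done and handed in at 19.6 s on the robot's clock. The orange vials were in the right-hand chute. I pushed the tray with closed fingertips to the right end stop, pushing on until the force rose to about 24 N. I then pressed the left pad down until the gate met its stop at about 26 N and backed away.

- **Vials:** the last top picture shows all three orange vials in the tray and the three blue ones still held in their chute.
- **Gate and tray:** the gate stayed rocked over after I let go. The tray stood flush against its end stop, seen in the picture taken before I pressed the pad.
- **Bystanders:** I saw no sign that anything else had moved, but I did not measure the bystanders' positions at the end.
- **Disagreement in the measurements:** the wrist picture put the tray about 2.5 mm short of the stop. It also put the left stop about 4 mm too far left, so I took this as a shared offset in the rack position; the force rise and the scene picture both showed contact.

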